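# Empty the heavy beaker of ironstone lumps

## Task

The three beakers under the lamp hold look-alike lumps: two hold light fossil bone to keep, one holds waste ironstone that you can only tell by its much greater weight. Lift the beakers to feel which is the heavy one, tip all of its lumps, and nothing else, into the rubble tray, and stand it empty and upright back where it stood. Keep the other two beakers full, upright and in their places, and do not knock the lamp, the jar or the brush.

Things in the scene. Friction and masses are not known exactly. Their poses are not given: they have to be found in the camera images.
- cup_a: one of three identical open aluminium beakers standing upright in a row on lamp_bench: straight-sided, 64 mm outside diameter, 86 mm tall, wall 4 mm, floor 5 mm, no handle; origin at the centre of its underside, z up along its axis. About 0.15 kg empty. Holds three loose round lumps, 32 mm across, that fill it nearly to the rim
- cup_b: a second beaker, as cup_a. In one of the three beakers, a different one each time, the lumps are ironstone (0.25 kg together, 0.40 kg with the beaker); in the other two they are light bone (0.06 kg together, 0.21 kg with the beaker). All the lumps look the same
- cup_c: a third beaker, as cup_a. Tipped a little past level (about 105 degrees from upright) any of the beakers lets its lumps roll out over the rim
- lamp_bench: fixed board with black rubber top, 170 mm (its x) by 440 mm (its y), top 12 mm above the table; origin under its centre on the table, z up, -x side towards the robot. The beakers stand along its y axis (x about 0), about 120 mm apart, with a lamp tube above them carried by two 16 mm upright posts, 203 mm tall, at x = +70 mm, y = -208 and +208 mm
- lamp_tube (a point): middle of the white lamp tube on lamp_bench: 26 mm diameter (end caps 36 mm), level along the bench's y, 416 mm long, axis 195 mm above the table, 22 mm beyond the row (+x of the bench). It blocks a gripper pointing straight down over a beaker; from the robot's side there is room to reach in under it with the tool leaning 25 to 50 degrees
- rubble_tray: fixed, empty, open grey plastic tray, 220 mm (its x) by 190 mm (its y), 55 mm high, walls and floor 5 mm; origin at the centre of its underside on the table, z up
- jar: bystander: clear jar with a white cap, 60 mm diameter, 90 mm tall, standing loose on the table; origin at the centre of its underside
- brush: bystander: loose brush lying on the table along its own x axis; origin at its underside below its middle

How it is judged (in metres and radians):
On the way, in this order (a step that is already met when the one before it is completed fails the run):
1. a beaker is tipped to about level or further over the rubble tray (((angle between cup_a's own z axis and vertical above 1.3 rad and horizontal distance between cup_a and rubble_tray below 0.25 m) or (angle between cup_b's own z axis and vertical above 1.3 rad and horizontal distance between cup_b and rubble_tray below 0.25 m) or (angle between cup_c's own z axis and vertical above 1.3 rad and horizontal distance between cup_c and rubble_tray below 0.25 m))), for 0.1 s.
2. the tray holds the weight of the three ironstone lumps (contact force between rubble_tray and anything else between 2.25 and 2.52 N), for 0.2 s.
At the end, for the whole second after the job is handed in: Tray loaded 2.25 to 2.52 N: the three ironstone lumps and nothing else. All beakers at rest on the lamp bench, upright within 0.1 rad, within 30 mm of their starts; one presses with an empty beaker's weight (1.2 to 1.7 N), two with that of light-filled ones (over 1.82 N) (all of step 2 and angle between each of cup_a, cup_b, cup_c's own z axis and vertical below 0.1 rad and distance of each of cup_a, cup_b, cup_c from where it was at the start of the episode below 0.03 m and linear speed of each of cup_a, cup_b, cup_c below 0.02 m/s and ((contact force between cup_a and lamp_bench between 1.2 and 1.7 N and contact force between each of cup_b, cup_c and lamp_bench above 1.82 N) or (contact force between cup_b and lamp_bench between 1.2 and 1.7 N and contact force between each of cup_a, cup_c and lamp_bench above 1.82 N) or (contact force between cup_c and lamp_bench between 1.2 and 1.7 N and contact force between each of cup_a, cup_b and lamp_bench above 1.82 N))); the robot touches nothing.
It fails at once if the lamp bench is hit hard by the robot (over 10 N) (contact force between any of the arm, the fingers and lamp_bench above 10 N).
It fails at once if the jar or the brush is shifted more than 30 mm (distance of any of jar, brush from where it was at the start of the episode above 0.03 m).
It also fails if it takes over 72 s, if anything falls off the work surface, if the arm or the gripper's body presses on something with over 40 N, if the wrist force passes 120 N, or if a joint passes its speed limit or range.

## Robot

A 6-joint arm with a two-finger parallel gripper is mounted at the origin on the work surface. World frame = base frame: x ahead of the robot, y to its left, z up, the work surface at z = 0. Lengths are in mm, angles in rad, forces in N, time in s.
With the tool pointing down it reaches from about 275 to 750 mm from the base axis. Payload 10.2 kg.
Tool frame: the origin (TCP) lies at the very end of the fingers, on their centre line; the grasp point (between the pads) lies 19 mm behind it (r.grasp_offset is the distance from the TCP to the grasp point, in mm); z points along the fingers, y is the line along which they close (so a half turn about z gives the same grasp; the last joint's range is limited). The gripper opens to 85 mm and grips with 20 to 120 N. Pads are 22 mm wide; open, the fingers measure 114 mm over their backs; the gripper's body (76 mm by 85 mm) begins 54 mm behind the grasp point. The pads swing forward as they close: fully open they stand 13 mm farther back than shut.
Start: joints at [-1.468, 0.313, 1.498, -0, 1.331, -0.223], TCP at [168.022, -497.393, 231.294] pointing down, gripper open.
Joint ranges: [-2.94, 2.94], [-0.97, 2.17], [0.19, 2.56], [-1.23, 4.37], [0.02, 3.11], [-2.88, 2.88]. Speed limits (rad/s): [2.39, 2.39, 3.01, 3.14, 3.14, 3.14].

## Interface

Orientations are given as a unit quaternion [x, y, z, w].
In Python, from station import r, cams gives the robot as it stands.
- The arm moves only by the tool jog_arm, never from a script. Its argument "steps" is a list that holds one entry, the list of rows, each a list of 5 numbers: the shift along the tool's x, y, z in cm, then the turn about the tool's z in degrees, then the opening, from 0 (shut) to 1 (fully open). A call has 1 to 12 rows; each row is the pose to reach, as a shift and turn from the pose commanded when the call began, along the tool's axes at that moment; what a row does not reach only later rows make up. A row lasts 1/8 s, in which the tool goes at most 62.5 mm and 10.7 degrees, less where a joint would pass 70% of its speed; a pose out of reach is approached as far as the arm can. A call with a gripper value outside its range is refused whole. The fingers move at their own pace and stop on an object; "force" is the grip in N (left out, the last holds). Time passes only in rows, so rows that repeat a pose let the fingers close. It gives the time, the measured TCP pose, the force, the opening and the grip force at its end, in the units of the state.
- r.get_state(): the state, without advancing time (a new reading comes with each control period).
- cams.camera(name): name is "side" or "top"; returns the picture (480x640x3 uint8, red, green, blue); there is no depth.
- cams.calibration(name): a dict with "mtx" (3x3 intrinsics, pixels), "T" (4x4, takes a point from camera to world coordinates). Camera axes: x right, y down, z forward; pixel columns grow to the right and rows downward; lengths in mm; the calibration is good to about 2 mm. A picture is of the moment at which its call begins. calibration takes no time and is no camera call.
- r.close_job(): hands the job in; it is judged then, once.
The state is a dict: "time_s": time; "joints": joint angles; "joint_vel": joint speeds; "effort": joint torques, N m; "position": TCP position; "eef_rot": TCP orientation; "contact_force": force on the tool from outside, world axes, zero at the start; "moment": the same for the moment, N m; "finger_gap": finger opening in mm; "grasp_force": force on a finger pad.
Only numpy, scipy, OpenCV 4.12 (cv2) and the standard library are available. Lean on these libraries where they do the work, as an engineer would, in place of code of your own. Each camera call takes 0.05 s, during which the arm holds its last target. There are 200 camera calls.

## Working session

There is one attempt and no reset: what is moved stays moved. The work goes in short steps, Python scripts to look and compute and a tool call to move; the robot and the scene stay as the last step left them, time stands still between calls to the robot, and variables do not carry over. Pictures are saved under pics/ and viewed, at most 10 in all, crops included, and the job is handed in when it is done.

Besides the shell and the picture viewer there is one more tool, called after "Request:" as name([rows], argument=value, ...), one row to a line, values as JSON. jog_arm: Moves the arm, as the interface text tells. Its arguments: {"type":"object","properties":{"steps":{"type":"array"},"force":{"type":"number"}},"required":["steps"]}

```bash
mkdir -p pics; ls
python3 - <<'E'
from station import r,cams
import cv2
for n in("side","top"):
    cv2.imwrite(f"pics/{n}0.png",cams.camera(n)[:,:,::-1]); c=cams.calibration(n); print(c["mtx"],c["T"].round(4) if hasattr(c["T"],'round') else c["T"])
print(r.get_state())
E
```

```text
pics
[[497.33819045   0.         316.3934864 ]
 [  0.         497.33819045 239.67996506]
 [  0.           0.           1.        ]] [[-8.317000e-01 -2.580000e-01  4.916000e-01  3.270130e+01]
 [-5.547000e-01  4.213000e-01 -7.175000e-01  8.080906e+02]
 [-2.200000e-02 -8.694000e-01 -4.935000e-01  7.019169e+02]
 [ 0.000000e+00  0.000000e+00  0.000000e+00  1.000000e+00]]
[[515.00795984   0.         320.18951307]
 [  0.         515.00795984 243.1995661 ]
 [  0.           0.           1.        ]] [[ 9.7000000e-03 -9.9690000e-01  7.7900000e-02  5.4427500e+02]
 [-9.9990000e-01 -9.2000000e-03  6.6000000e-03 -7.0406000e+00]
 [-5.9000000e-03 -7.7900000e-02 -9.9690000e-01  1.1119841e+03]
 [ 0.0000000e+00  0.0000000e+00  0.0000000e+00  1.0000000e+00]]
{'time_s': 0.1, 'joints': array([-1.46841962e+00,  3.13410425e-01,  1.49834480e+00, -1.48177896e-06,
        1.33098676e+00, -2.23403152e-01]), 'joint_vel': array([ 0.00168168, -0.00161159, -0.00459925, -0.00155055, -0.00191754,
        0.00040388]), 'effort': array([ 2.99748950e-03, -4.12895429e+01, -2.60140979e+01, -1.32220566e-04,
        3.03130590e-03,  3.19299591e-05]), 'position': array([ 167.98855212, -497.16589111,  230.79005853]), 'eef_rot': array([ 9.86762551e-01,  1.62170704e-01,  3.40352038e-05, -5.73654408e-04]), 'contact_force': array([ 1.23625423, -0.81533012, -0.15032441]), 'moment': array([ 0.00149173, -0.01992705,  0.01674543]), 'grasp_force': 0.0, 'finger_gap': 85.33166958856003}
```

View pics/top0.png

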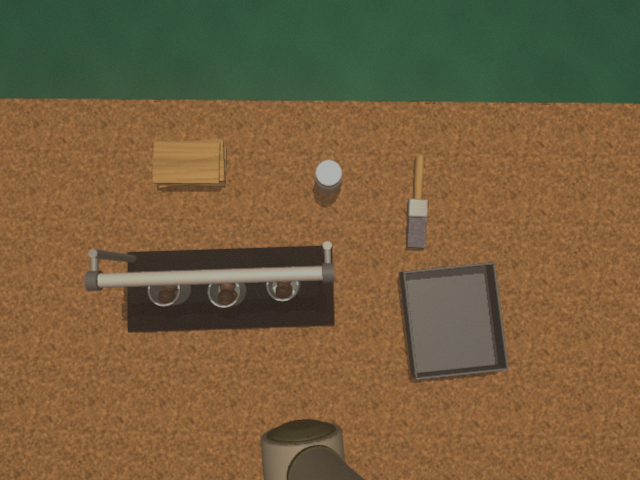

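View pics/side0.png

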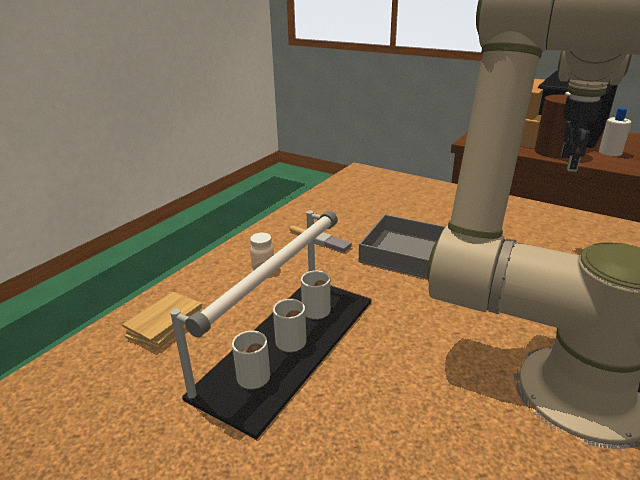

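Top view: bench corners are about (127,250)–(334,324), rims at (164,289), (226,291) and (283,286), tray (400,271)–(505,379). Side view: three beakers are under the tube, at about (251,345), (290,312) and (315,283). I'll enlarge the beakers.

```bash
cat > h.py <<'E'
from station import r,cams
import numpy as np,cv2
from scipy.spatial.transform import Rotation as R
def px2w(n,u,v,z):
    c=cams.calibration(n);T=np.array(c["T"]);d=T[:3,:3]@np.linalg.solve(c["mtx"],[u,v,1.]);o=T[:3,3]
    return (o+d*(z-o[2])/d[2]).round(1)
def w2px(n,p):
    c=cams.calibration(n);T=np.linalg.inv(np.array(c["T"]));q=c["mtx"]@(T[:3,:3]@p+T[:3,3]);return q[:2]/q[2]
def st():
    s=r.get_state();M=R.from_quat(s["eef_rot"]).as_matrix()
    print("t",round(s["time_s"],2),"pos",s["position"].round(1),"x",M[:,0].round(3),"y",M[:,1].round(3),"z",M[:,2].round(3),"lean",np.degrees(np.arccos(-M[2,2])).round(1))
    print("q",s["joints"].round(3),"F",s["contact_force"].round(2),"gap",round(s["finger_gap"],1),"gf",round(s["grasp_force"],1))
    return s,M
E
python3 - <<'E'
from h import *
a=cv2.imread("pics/top0.png")[235:340,120:345];b=cv2.imread("pics/side0.png")[260:440,180:380]
cv2.imwrite("pics/c1.png",cv2.resize(a,None,fx=3.5,fy=3.5,interpolation=2))
cv2.imwrite("pics/c2.png",cv2.resize(b,None,fx=3.3,fy=3.3,interpolation=2))
for c in [(127,250),(331,246),(334,324),(129,331)]: print(px2w("top",*c,12))
for c in [(400,271),(494,265),(505,371),(415,379)]: print("tray",px2w("top",*c,55))
E
```

```text
[611.8 414.4  12. ]
[624.4 -23.   12. ]
[459.  -30.7  12. ]
[439.9 403.5  12. ]
tray [ 571.2 -164.1   55. ]
tray [ 585.3 -356.4   55. ]
tray [ 371.9 -375.    55. ]
tray [ 354.1 -193.7   55. ]
```

View pics/c1.png

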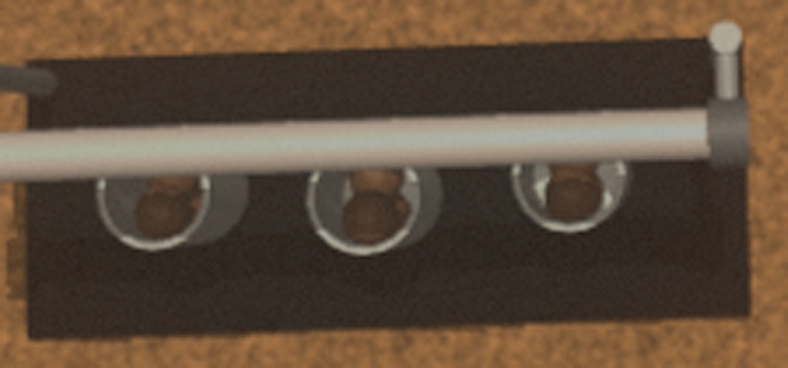

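View pics/c2.png

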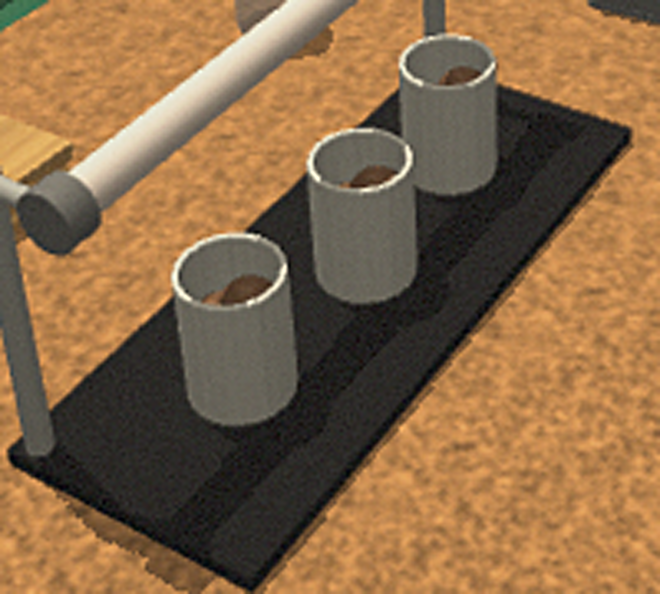

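Request:
jog_arm([
  [[0, 0, -5, 0, 1], [0, 0, -10, 0, 1], [0, 0, -15, 0, 1], [0, 0, -20, 0, 1], [0, 0, -25, 0, 1], [0, 0, -30, 0, 1], [0, 0, -35, 0, 1], [0, 0, -40, 0, 1], [0, 0, -45, 0, 1], [0, 0, -50, 0, 1], [0, 0, -50, 0, 1], [0, 0, -50, 0, 1]],
])

```text
time_s: 1.6
position: [150.3, -444.5, 644.8]
eef_rot: [0.987, 0.162, 0.002, 0.013]
contact_force: [-0.1, 0.3, 0.2]
finger_gap: 85.5
grasp_force: 0.0
```

Crops: top rim centres are at about (154,193), (363,198) and (571,175). Side rim centres are at about (231,271), (360,159) and (447,62).

Run:
```python
from h import *
for x,y in [(154,193),(363,198),(571,175)]: print("top",px2w("top",120+x/3.5,235+y/3.5,98))
for x,y in [(231,271),(360,159),(447,62)]: print("side",px2w("side",180+x/3.3,260+y/3.3,98))
for x,y in [(28,60),(740,37),(748,315),(28,338)]: print("b",px2w("top",120+x/3.5,235+y/3.5,12))
st()
```

```text
top [528.2 305.6  98. ]
top [526.5 188.1  98. ]
top [540.5  71.6  98. ]
side [528.2 306.1  98. ]
side [527.7 187.5  98. ]
side [541.   73.6  98. ]
b [607.2 412.1  12. ]
b [625.3 -23.9  12. ]
b [456.9 -30.1  12. ]
b [438.7 405.6  12. ]
t 1.6 pos [ 150.3 -444.5  644.8] x [ 0.947  0.32  -0.001] y [ 0.32  -0.947  0.026] z [ 0.008 -0.025 -1.   ] lean 1.5
q [-1.499  0.434  0.187  0.01   2.495 -0.246] F [-0.13  0.25  0.23] gap 85.5 gf 0.0
```

Request:
jog_arm([
  [[0, 0, 0, 0, 1], [0, 0, -10, 0, 1], [0, 0, -20, 0, 1], [0, 0, -30, 0, 1], [0, 0, -30, 0, 1]],
])

```text
time_s: 2.22
position: [124.9, -369.8, 693.5]
eef_rot: [0.987, 0.162, 0.003, 0.022]
contact_force: [-0.0, 0.5, 1.1]
finger_gap: 85.4
grasp_force: 0.0
```

Run:
```python
from h import *
st()
```

```text
t 2.23 pos [ 124.9 -369.8  693.5] x [ 0.947  0.32  -0.   ] y [ 0.32  -0.947  0.044] z [ 0.014 -0.042 -0.999] lean 2.5
q [-1.557  0.314  0.187  0.026  2.598 -0.289] F [-0.03  0.51  1.06] gap 85.4 gf 0.0
```

Request:
jog_arm([
  [[0, 10, 5, 0, 1], [0, 20, 10, 0, 1], [0, 30, 15, 0, 1], [0, 40, 20, 0, 1], [0, 50, 20, 0, 1], [0, 60, 20, 0, 1], [0, 80, 20, 0, 1], [0, 100, 20, 0, 1], [0, 100, 20, 0, 1]],
])

```text
time_s: 3.35
position: [227.9, -675.2, 416.3]
eef_rot: [0.986, 0.162, 0.006, 0.036]
contact_force: [0.2, -0.4, 1.2]
finger_gap: 85.4
grasp_force: 0.0
```

Run:
```python
from h import *
st()
```

```text
t 3.35 pos [ 227.9 -675.2  416.3] x [0.947 0.32  0.   ] y [ 0.319 -0.945  0.073] z [ 0.024 -0.069 -0.997] lean 4.2
q [-1.414  0.833  0.188  0.014  2.048 -0.162] F [ 0.17 -0.44  1.18] gap 85.4 gf 0.0
```

Request:
jog_arm([
  [[0, 10, 0, 0, 1], [0, 100, 0, 0, 1], [0, 100, 0, 0, 1]],
])

```text
time_s: 3.72
position: [243.6, -721.2, 352.6]
eef_rot: [0.985, 0.162, 0.009, 0.054]
contact_force: [-0.2, 0.1, -0.5]
finger_gap: 85.3
grasp_force: 0.0
```

Run:
```python
from h import *
st()
```

```text
t 3.73 pos [ 243.6 -721.2  352.6] x [0.947 0.32  0.   ] y [ 0.318 -0.942  0.109] z [ 0.035 -0.103 -0.994] lean 6.2
q [-1.404  0.925  0.188  0.018  1.921 -0.152] F [-0.22  0.12 -0.55] gap 85.3 gf 0.0
```

Request:
jog_arm([
  [[0, 100, 0, 0, 1]],
])

```text
time_s: 3.85
position: [249.3, -737.9, 336.0]
eef_rot: [0.984, 0.162, 0.011, 0.07]
contact_force: [-0.3, -0.9, 0.3]
finger_gap: 85.7
grasp_force: 0.0
```

Request:
jog_arm([
  [[0, 100, 0, 0, 1]],
])

```text
time_s: 3.98
position: [254.4, -753.2, 321.9]
eef_rot: [0.983, 0.162, 0.014, 0.086]
contact_force: [0.6, -0.9, 0.2]
finger_gap: 85.3
grasp_force: 0.0
```

Request:
jog_arm([
  [[0, 100, 0, 0, 1], [0, 100, 0, 0, 1], [0, 100, 0, 0, 1], [0, 100, 0, 0, 1], [0, 100, 0, 0, 1], [0, 100, 0, 0, 1]],
])

```text
time_s: 4.72
position: [267.0, -790.3, 258.5]
eef_rot: [0.981, 0.161, 0.017, 0.106]
contact_force: [-0.3, -0.2, 0.2]
finger_gap: 85.5
grasp_force: 0.0
```

Run:
```python
from h import *
st()
```

```text
t 4.72 pos [ 267.  -790.3  258.5] x [ 0.947  0.32  -0.   ] y [ 0.313 -0.926  0.213] z [ 0.068 -0.202 -0.977] lean 12.3
q [-1.395  1.056  0.187  0.032  1.685 -0.143] F [-0.26 -0.18  0.18] gap 85.5 gf 0.0
```

Request:
jog_arm([
  [[0, 100, 0, 0, 1]],
])

```text
time_s: 4.85
position: [270.8, -801.5, 253.0]
eef_rot: [0.979, 0.161, 0.02, 0.123]
contact_force: [-0.9, 0.3, 0.1]
finger_gap: 85.4
grasp_force: 0.0
```

Request:
jog_arm([
  [[0, 100, 0, 0, 1]],
])

```text
time_s: 4.97
position: [274.3, -811.8, 249.7]
eef_rot: [0.977, 0.161, 0.023, 0.141]
contact_force: [-1.3, 0.2, 0.5]
finger_gap: 85.3
grasp_force: 0.0
```

Request:
jog_arm([
  [[0, 100, 0, 0, 1]],
])

```text
time_s: 5.1
position: [277.4, -821.3, 248.8]
eef_rot: [0.974, 0.16, 0.026, 0.158]
contact_force: [-0.9, 0.0, -0.1]
finger_gap: 85.4
grasp_force: 0.0
```

Request:
jog_arm([
  [[0, 100, 0, 0, 1]],
])

```text
time_s: 5.22
position: [280.4, -830.0, 250.2]
eef_rot: [0.971, 0.16, 0.029, 0.175]
contact_force: [0.3, 0.5, 0.4]
finger_gap: 85.5
grasp_force: 0.0
```

Request:
jog_arm([
  [[0, 100, 0, 0, 1]],
])

```text
time_s: 5.35
position: [283.1, -838.0, 253.9]
eef_rot: [0.968, 0.159, 0.032, 0.193]
contact_force: [-0.5, 0.1, -0.1]
finger_gap: 85.4
grasp_force: 0.0
```

Request:
jog_arm([
  [[0, 100, 0, 0, 1]],
])

```text
time_s: 5.48
position: [285.5, -845.3, 259.6]
eef_rot: [0.964, 0.158, 0.034, 0.21]
contact_force: [-0.3, -0.2, -0.3]
finger_gap: 85.4
grasp_force: 0.0
```

Run:
```python
from h import *
st()
```

```text
t 5.47 pos [ 285.5 -845.3  259.6] x [ 0.947  0.32  -0.   ] y [ 0.291 -0.862  0.416] z [ 0.133 -0.394 -0.909] lean 24.6
q [-1.394  1.077  0.187  0.062  1.452 -0.143] F [-0.34 -0.18 -0.29] gap 85.4 gf 0.0
```

Request:
jog_arm([
  [[0, 100, 0, 0, 1]],
])

```text
time_s: 5.6
position: [287.7, -851.8, 267.1]
eef_rot: [0.96, 0.158, 0.037, 0.227]
contact_force: [-0.2, 0.6, -0.1]
finger_gap: 85.4
grasp_force: 0.0
```

Request:
jog_arm([
  [[0, 100, 0, 0, 1]],
])

```text
time_s: 5.72
position: [289.7, -857.5, 276.1]
eef_rot: [0.956, 0.157, 0.04, 0.244]
contact_force: [0.5, -0.0, -0.5]
finger_gap: 85.2
grasp_force: 0.0
```

Request:
jog_arm([
  [[0, 100, 0, 0, 1]],
])

```text
time_s: 5.85
position: [291.4, -862.6, 286.8]
eef_rot: [0.952, 0.156, 0.043, 0.261]
contact_force: [-0.5, -0.1, 0.6]
finger_gap: 85.2
grasp_force: 0.0
```

Request:
jog_arm([
  [[0, 100, 0, 0, 1]],
])

```text
time_s: 5.98
position: [292.8, -866.9, 298.9]
eef_rot: [0.947, 0.156, 0.046, 0.277]
contact_force: [0.4, -0.4, -0.5]
finger_gap: 85.6
grasp_force: 0.0
```

Request:
jog_arm([
  [[0, 100, 0, 0, 1]],
])

```text
time_s: 6.1
position: [294.1, -870.5, 312.5]
eef_rot: [0.942, 0.155, 0.048, 0.293]
contact_force: [-0.2, -0.1, -0.8]
finger_gap: 85.6
grasp_force: 0.0
```

Request:
jog_arm([
  [[0, 100, 0, 0, 1]],
])

```text
time_s: 6.22
position: [295.0, -873.3, 327.2]
eef_rot: [0.937, 0.154, 0.051, 0.309]
contact_force: [0.7, -0.2, 0.7]
finger_gap: 85.3
grasp_force: 0.0
```

Request:
jog_arm([
  [[0, 100, 0, 0, 1]],
])

```text
time_s: 6.35
position: [295.7, -875.3, 343.1]
eef_rot: [0.932, 0.153, 0.053, 0.325]
contact_force: [0.1, -0.2, -0.3]
finger_gap: 85.3
grasp_force: 0.0
```

Request:
jog_arm([
  [[0, 100, 0, 0, 1]],
])

```text
time_s: 6.48
position: [296.2, -876.6, 360.1]
eef_rot: [0.926, 0.152, 0.056, 0.341]
contact_force: [-0.3, -0.3, 0.4]
finger_gap: 85.2
grasp_force: 0.0
```

Request:
jog_arm([
  [[0, 100, 0, 0, 1]],
])

```text
time_s: 6.6
position: [296.3, -877.2, 377.9]
eef_rot: [0.92, 0.151, 0.059, 0.356]
contact_force: [0.2, -0.3, 1.0]
finger_gap: 85.6
grasp_force: 0.0
```

Request:
jog_arm([
  [[0, 100, 0, 0, 1]],
])

```text
time_s: 6.72
position: [296.2, -876.9, 396.7]
eef_rot: [0.914, 0.15, 0.061, 0.371]
contact_force: [-0.1, -0.3, -0.3]
finger_gap: 85.2
grasp_force: 0.0
```

Request:
jog_arm([
  [[0, 100, 0, 0, 1]],
])

```text
time_s: 6.85
position: [295.9, -875.8, 416.2]
eef_rot: [0.908, 0.149, 0.063, 0.386]
contact_force: [-0.2, 0.1, -0.6]
finger_gap: 85.6
grasp_force: 0.0
```

Request:
jog_arm([
  [[0, 100, 0, 0, 1]],
])

```text
time_s: 6.98
position: [295.3, -874.0, 436.3]
eef_rot: [0.902, 0.148, 0.066, 0.401]
contact_force: [-0.9, -0.2, -0.0]
finger_gap: 85.4
grasp_force: 0.0
```

Request:
jog_arm([
  [[0, 100, 0, 0, 1]],
])

```text
time_s: 7.1
position: [294.4, -871.3, 457.0]
eef_rot: [0.895, 0.147, 0.068, 0.415]
contact_force: [-0.7, -0.2, 0.2]
finger_gap: 85.4
grasp_force: 0.0
```

Run:
```python
from h import *
st()
```

```text
t 7.1 pos [ 294.4 -871.3  457. ] x [ 0.947  0.32  -0.   ] y [ 0.207 -0.612  0.764] z [ 0.244 -0.723 -0.646] lean 49.8
q [-1.406  0.904  0.187  0.132  1.191 -0.154] F [-0.67 -0.16  0.23] gap 85.4 gf 0.0
```

```bash
cat >> h.py <<'E'
def to(p,M=None,pos=None):
    s=r.get_state()
    M=R.from_quat(s["eef_rot"]).as_matrix() if M is None else M
    return (M.T@(np.array(p,float)-(s["position"] if pos is None else pos))/10).round(2)
E
python3 - <<'E'
from h import *
st();print(to([720,100,430]))
E
```

```text
t 7.1 pos [ 294.4 -871.3  457. ] x [ 0.947  0.32  -0.   ] y [ 0.207 -0.612  0.764] z [ 0.244 -0.723 -0.646] lean 49.8
q [-1.406  0.904  0.187  0.132  1.191 -0.154] F [-0.67 -0.16  0.23] gap 85.4 gf 0.0
[ 71.41 -52.68 -58.13]
```

Request:
jog_arm([
  [[3.6, -2.6, -2.9, 0, 1], [7.2, -5.3, -5.8, 0, 1], [10.8, -7.9, -8.7, 0, 1], [14.4, -10.6, -11.6, 0, 1], [18, -13.2, -14.5, 0, 1], [21.6, -15.9, -17.4, 0, 1], [25.2, -18.5, -20.3, 0, 1], [28.8, -21.2, -23.3, 0, 1], [32.4, -23.8, -26.2, 0, 1], [36, -26.4, -29.1, 0, 1], [39.6, -29.1, -32, 0, 1], [43.2, -31.7, -35, 0, 1]],
])

```text
time_s: 8.6
position: [552.9, -284.3, 441.3]
eef_rot: [0.895, 0.147, 0.069, 0.415]
contact_force: [-0.4, 0.2, -0.9]
finger_gap: 85.4
grasp_force: 0.0
```

Run:
```python
from h import *
st();print(to([720,100,430]))
```

```text
t 8.6 pos [ 552.9 -284.3  441.3] x [0.947 0.32  0.001] y [ 0.206 -0.613  0.763] z [ 0.245 -0.722 -0.646] lean 49.7
q [-0.436  0.202  1.333 -0.693  1.043  0.993] F [-0.43  0.25 -0.91] gap 85.4 gf 0.0
[ 28.13 -20.97 -22.94]
```

Request:
jog_arm([
  [[5, -3.7, -4.1, 0, 1], [10, -7.5, -8.2, 0, 1], [15, -11.2, -12.2, 0, 1], [20, -15, -16.3, 0, 1], [25, -18.6, -20.4, 0, 1], [28, -21, -23, 0, 1], [34, -19.5, -21.5, 0, 1], [40, -18, -20, 0, 1], [46, -17, -18.5, 0, 1], [46, -17, -18.5, 0, 1]],
])

```text
time_s: 9.85
position: [791.5, 64.6, 390.4]
eef_rot: [0.891, 0.153, 0.087, 0.417]
contact_force: [-0.3, 1.2, 1.3]
finger_gap: 85.5
grasp_force: 0.0
```

Run:
```python
from h import *
s,M=st();print(M.T@[1,0,0], M.T@[0,1,0])
```

```text
t 9.85 pos [791.5  64.6 390.4] x [0.938 0.346 0.027] y [ 0.201 -0.605  0.771] z [ 0.283 -0.717 -0.636] lean 50.5
q [ 0.178  0.998  0.186 -0.863  1.67   1.185] F [-0.31  1.18  1.25] gap 85.5 gf 0.0
[0.93783921 0.20058173 0.28323946] [ 0.34599121 -0.60461551 -0.71744698]
```

Request:
jog_arm([
  [[90, -40, 0, 0, 1]],
])

```text
time_s: 9.98
position: [805.4, 85.8, 361.1]
eef_rot: [0.889, 0.156, 0.1, 0.419]
contact_force: [0.4, 0.2, -0.9]
finger_gap: 85.5
grasp_force: 0.0
```

Request:
jog_arm([
  [[90, -40, 0, 0, 1]],
])

```text
time_s: 10.1
position: [818.0, 109.5, 328.0]
eef_rot: [0.886, 0.163, 0.112, 0.419]
contact_force: [-0.2, 0.5, -0.0]
finger_gap: 85.2
grasp_force: 0.0
```

Request:
jog_arm([
  [[90, 0, 0, 0, 1]],
])

```text
time_s: 10.22
position: [830.4, 116.7, 313.5]
eef_rot: [0.883, 0.171, 0.127, 0.419]
contact_force: [-0.5, -0.4, -0.1]
finger_gap: 85.2
grasp_force: 0.0
```

Request:
jog_arm([
  [[90, 0, 0, 0, 1]],
])

```text
time_s: 10.35
position: [841.5, 122.3, 304.0]
eef_rot: [0.879, 0.176, 0.143, 0.42]
contact_force: [0.3, -0.6, -0.1]
finger_gap: 85.6
grasp_force: 0.0
```

Run:
```python
from h import *
s,M=st();print(M.T@[1,0,0], M.T@[0,1,0])
```

```text
t 10.35 pos [841.5 122.3 304. ] x [0.897 0.43  0.103] y [ 0.19  -0.585  0.788] z [ 0.399 -0.688 -0.607] lean 52.6
q [ 0.236  1.12   0.186 -0.868  1.511  1.316] F [ 0.31 -0.58 -0.07] gap 85.6 gf 0.0
[0.89711202 0.19000959 0.39885633] [ 0.42966363 -0.58540312 -0.68752625]
```

Run:
```python
from h import *
print(to([520,580,400]), to([640,800,400]))
```

```text
[ -8.19 -25.33 -50.12] [ 12.03 -35.93 -60.46]
```

Request:
jog_arm([
  [[-0.8, -2.5, -5, 0, 1], [-1.6, -5, -10, 0, 1], [-2.5, -7.6, -15, 0, 1], [-3.3, -10.1, -20, 0, 1], [-4.1, -12.7, -25, 0, 1], [-4.9, -15.2, -30, 0, 1], [-5.7, -17.7, -35, 0, 1], [-6.5, -20.3, -40, 0, 1], [-7.4, -22.8, -45, 0, 1], [-8.2, -25.3, -50, 0, 1], [-5, -27, -52, 0, 1], [0, -30, -54, 0, 1]],
])

```text
time_s: 11.85
position: [491.3, 510.0, 349.0]
eef_rot: [0.878, 0.184, 0.155, 0.414]
contact_force: [-0.1, -0.6, -1.1]
finger_gap: 85.5
grasp_force: 0.0
```

Run:
```python
from h import *
s,M=st();print(M.T@[1,0,0], M.T@[0,1,0], to([900,1000,400]))
```

```text
t 11.85 pos [491.3 510.  349. ] x [0.884 0.451 0.12 ] y [ 0.194 -0.59   0.784] z [ 0.425 -0.67  -0.609] lean 52.5
q [ 0.909  1.061  0.187 -0.987  2.034  1.659] F [-0.15 -0.6  -1.15] gap 85.5 gf 0.0
[0.88415961 0.19438696 0.42482407] [ 0.45142822 -0.58964458 -0.66972519] [ 58.87 -16.96 -18.56]
```

Request:
jog_arm([
  [[60, -9, -25, 0, 1]],
])

```text
time_s: 11.98
position: [505.8, 512.4, 342.3]
eef_rot: [0.876, 0.191, 0.167, 0.41]
contact_force: [-0.3, 0.7, 0.1]
finger_gap: 85.3
grasp_force: 0.0
```

Request:
jog_arm([
  [[60, -9, -25, 0, 1]],
])

```text
time_s: 12.1
position: [518.5, 514.8, 338.5]
eef_rot: [0.874, 0.197, 0.18, 0.405]
contact_force: [0.3, 0.0, -0.5]
finger_gap: 85.5
grasp_force: 0.0
```

Request:
jog_arm([
  [[60, -9, -22, 0, 1]],
])

```text
time_s: 12.22
position: [530.7, 518.0, 334.9]
eef_rot: [0.872, 0.204, 0.194, 0.4]
contact_force: [0.8, 0.8, -0.1]
finger_gap: 85.6
grasp_force: 0.0
```

Request:
jog_arm([
  [[60, -9, -20, 0, 1]],
])

```text
time_s: 12.35
position: [542.6, 521.5, 331.5]
eef_rot: [0.87, 0.21, 0.207, 0.395]
contact_force: [0.6, 0.7, 0.0]
finger_gap: 85.3
grasp_force: 0.0
```

Run:
```python
from h import *
s,M=st();print(to([900,1000,400]), M.T@[0,0,10])
```

```text
t 12.35 pos [542.6 521.5 331.5] x [0.825 0.53  0.194] y [ 0.202 -0.599  0.775] z [ 0.527 -0.6   -0.602] lean 53.0
q [ 0.879  1.086  0.186 -0.972  1.872  1.665] F [0.57 0.68 0.02] gap 85.3 gf 0.0
[ 56.2  -16.13 -13.99] [ 1.94404361  7.74567001 -6.01874493]
```

Request:
jog_arm([
  [[58, -14, -18, 0, 1]],
])

```text
time_s: 12.48
position: [552.1, 527.9, 325.0]
eef_rot: [0.867, 0.217, 0.221, 0.39]
contact_force: [0.3, 0.2, -0.2]
finger_gap: 85.5
grasp_force: 0.0
```

Request:
jog_arm([
  [[58, -14, -16, 0, 1]],
])

```text
time_s: 12.6
position: [561.3, 534.7, 318.5]
eef_rot: [0.865, 0.224, 0.235, 0.384]
contact_force: [-0.1, 0.2, -0.2]
finger_gap: 85.6
grasp_force: 0.0
```

Request:
jog_arm([
  [[58, -14, -14, 0, 1]],
])

```text
time_s: 12.72
position: [570.3, 541.4, 312.7]
eef_rot: [0.861, 0.231, 0.248, 0.378]
contact_force: [-0.2, -0.5, 0.2]
finger_gap: 85.6
grasp_force: 0.0
```

Request:
jog_arm([
  [[58, -14, -12, 0, 1]],
])

```text
time_s: 12.85
position: [579.2, 548.2, 307.5]
eef_rot: [0.858, 0.238, 0.262, 0.371]
contact_force: [0.9, 0.3, 0.6]
finger_gap: 85.8
grasp_force: 0.0
```

Request:
jog_arm([
  [[58, -14, -10, 0, 1]],
])

```text
time_s: 12.98
position: [587.8, 555.1, 302.7]
eef_rot: [0.855, 0.245, 0.276, 0.365]
contact_force: [0.4, 0.4, -0.2]
finger_gap: 85.5
grasp_force: 0.0
```

Request:
jog_arm([
  [[58, -14, -8, 0, 1]],
])

```text
time_s: 13.1
position: [596.2, 562.1, 298.5]
eef_rot: [0.851, 0.252, 0.29, 0.358]
contact_force: [-0.2, 0.9, -0.2]
finger_gap: 85.5
grasp_force: 0.0
```

Request:
jog_arm([
  [[58, -14, -6, 0, 1]],
])

```text
time_s: 13.22
position: [604.4, 569.2, 294.6]
eef_rot: [0.847, 0.259, 0.304, 0.351]
contact_force: [0.0, 0.1, 0.1]
finger_gap: 85.1
grasp_force: 0.0
```

Request:
jog_arm([
  [[58, -14, -4, 0, 1]],
])

```text
time_s: 13.35
position: [612.3, 576.3, 291.1]
eef_rot: [0.843, 0.266, 0.318, 0.344]
contact_force: [-0.3, -0.8, -0.4]
finger_gap: 85.5
grasp_force: 0.0
```

Run:
```python
from h import *
s,M=st();print(to([900,1000,400]), M.T@[0,0,10])
```

```text
t 13.35 pos [612.3 576.3 291.1] x [0.656 0.667 0.352] y [ 0.231 -0.622  0.749] z [ 0.718 -0.41  -0.562] lean 55.8
q [ 0.864  1.15   0.187 -0.949  1.55   1.712] F [-0.29 -0.76 -0.44] gap 85.5 gf 0.0
[ 50.99 -11.55  -2.83] [ 3.52000645  7.48623547 -5.6183479 ]
```

Request:
jog_arm([
  [[-0.7, -3, -5.7, 0, 1], [-1.4, -6, -11.4, 0, 1], [-2.1, -9, -17.2, 0, 1], [-2.8, -12, -23, 0, 1], [-2.8, -12, -23, 0, 1]],
])

```text
time_s: 13.98
position: [385.7, 678.9, 305.3]
eef_rot: [0.839, 0.275, 0.329, 0.335]
contact_force: [0.8, 0.1, 0.7]
finger_gap: 85.6
grasp_force: 0.0
```

Run:
```python
from h import *
s,M=st();print(to([600,1300,350]), M.T@[0,0,10])
```

```text
t 13.97 pos [385.7 678.9 305.3] x [0.632 0.681 0.369] y [ 0.24  -0.625  0.742] z [ 0.737 -0.381 -0.559] lean 56.0
q [ 1.176  1.134  0.186 -1.005  1.777  1.867] F [0.79 0.06 0.73] gap 85.6 gf 0.0
[ 57.51 -30.38 -10.36] [ 3.69168089  7.4243938  -5.59015822]
```

Request:
jog_arm([
  [[57, -30, -10, 0, 1]],
])

```text
time_s: 14.1
position: [394.5, 688.7, 295.4]
eef_rot: [0.836, 0.281, 0.342, 0.325]
contact_force: [0.9, 0.5, -0.1]
finger_gap: 85.5
grasp_force: 0.0
```

Request:
jog_arm([
  [[57, -30, -9, 0, 1]],
])

```text
time_s: 14.22
position: [403.8, 697.7, 284.7]
eef_rot: [0.832, 0.288, 0.353, 0.316]
contact_force: [0.8, 0.2, 0.3]
finger_gap: 85.4
grasp_force: 0.0
```

Request:
jog_arm([
  [[57, -30, -8, 0, 1]],
])

```text
time_s: 14.35
position: [410.0, 707.4, 276.2]
eef_rot: [0.828, 0.295, 0.364, 0.307]
contact_force: [-0.0, 0.2, -0.2]
finger_gap: 85.2
grasp_force: 0.0
```

Request:
jog_arm([
  [[57, -30, -7, 0, 1]],
])

```text
time_s: 14.48
position: [414.8, 717.3, 268.9]
eef_rot: [0.824, 0.302, 0.375, 0.297]
contact_force: [0.0, 0.0, 1.0]
finger_gap: 85.2
grasp_force: 0.0
```

Request:
jog_arm([
  [[57, -30, -6, 0, 1]],
])

```text
time_s: 14.6
position: [418.5, 727.3, 262.8]
eef_rot: [0.82, 0.309, 0.387, 0.287]
contact_force: [-0.2, -0.5, 0.4]
finger_gap: 85.2
grasp_force: 0.0
```

Request:
jog_arm([
  [[57, -30, -5, 0, 1]],
])

```text
time_s: 14.72
position: [421.2, 737.3, 257.7]
eef_rot: [0.816, 0.316, 0.398, 0.276]
contact_force: [-0.3, 0.6, 1.1]
finger_gap: 85.5
grasp_force: 0.0
```

Request:
jog_arm([
  [[57, -30, -4, 0, 1]],
])

```text
time_s: 14.85
position: [422.5, 747.6, 253.7]
eef_rot: [0.811, 0.324, 0.409, 0.265]
contact_force: [0.4, 0.5, -0.4]
finger_gap: 85.3
grasp_force: 0.0
```

Request:
jog_arm([
  [[57, -30, -3, 0, 1]],
])

```text
time_s: 14.98
position: [422.3, 758.2, 250.8]
eef_rot: [0.806, 0.331, 0.421, 0.254]
contact_force: [-0.3, -0.2, -1.2]
finger_gap: 85.4
grasp_force: 0.0
```

Run:
```python
from h import *
s,M=st();print(to([600,1300,350]), M.T@[0,0,10])
```

```text
t 14.97 pos [422.3 758.2 250.8] x [0.427 0.747 0.509] y [ 0.32  -0.651  0.688] z [ 0.846 -0.131 -0.517] lean 58.9
q [ 1.173  1.215  0.186 -0.991  1.454  1.935] F [-0.34 -0.15 -1.16] gap 85.4 gf 0.0
[ 53.13 -22.79   2.79] [ 5.09113432  6.88121331 -5.1700343 ]
```

Run:
```python
from h import *
print(to([410,326,180]))
```

```text
[-36.42  22.89   8.28]
```

Request:
jog_arm([
  [[-3, 1.9, 0.7, -10.5, 1], [-6, 3.8, 1.4, -21, 1], [-9.1, 5.7, 2.1, -31.5, 1], [-12.1, 7.6, 2.8, -42, 1], [-15.2, 9.5, 3.5, -52.5, 1], [-18.2, 11.4, 4.1, -63, 1], [-21.2, 13.4, 4.8, -73.5, 1], [-24.3, 15.3, 5.5, -84, 1], [-27.3, 17.2, 6.2, -94.5, 1], [-30.4, 19.1, 6.9, -105, 1], [-33.4, 21, 7.6, -116, 1], [-36.4, 22.9, 8.3, -126.5, 1]],
])

```text
time_s: 16.48
position: [405.0, 341.2, 215.9]
eef_rot: [0.105, 0.886, -0.035, 0.45]
contact_force: [0.4, -0.2, 0.2]
finger_gap: 85.6
grasp_force: 0.0
```

Run:
```python
from h import *
s,M=st();z=M[:,2]
cv2.imwrite("pics/side1.png",cams.camera("side")[:,:,::-1])
for c in [(528.2,305.8),(527,187.8),(540.8,72.6)]:
    g=np.array([*c,65])+25*z; print(g.round(1),to(g),to(g-120*z))
```

```text
t 16.48 pos [405.  341.2 215.9] x [-0.573  0.154 -0.805] y [0.217 0.976 0.032] z [ 0.791 -0.156 -0.592] lean 53.7
q [ 0.808  0.257  1.92  -1.232  0.805  0.318] F [ 0.36 -0.25  0.23] gap 85.6 gf 0.0
[548.  301.9  50.2] [ 4.59 -0.89 21.72] [ 4.59 -0.92  9.72]
[546.8 183.9  50.2] [  2.93 -12.43  23.51] [  2.94 -12.47  11.51]
[560.6  68.7  50.2] [  0.46 -23.39  26.43] [  0.46 -23.42  14.43]
```

View pics/side1.png

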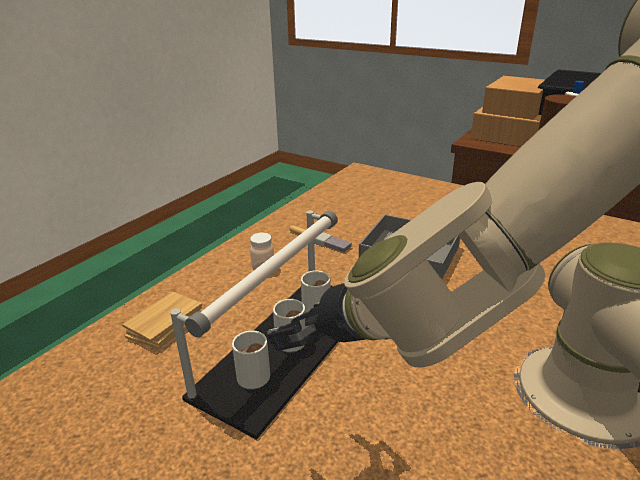

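Side view: the gripper is behind the left and middle beakers at about (290,330) and leaning in under the lamp. Nothing has been touched. I'll go to the beaker nearest the tray first.

Request:
jog_arm([
  [[0, -4, 1.5, 0, 1], [0.1, -9, 3, 0, 1], [0.2, -14, 5, 0, 1], [0.3, -19, 8, 0, 1], [0.4, -23.4, 11, 0, 1], [0.5, -23.4, 14.4, 0, 1], [0.5, -23.4, 14.4, 0, 1], [0.5, -23.4, 14.4, 0, 1]],
])

```text
time_s: 17.52
position: [458.4, 75.1, 194.6]
eef_rot: [0.105, 0.902, -0.023, 0.417]
contact_force: [-0.0, 0.1, -0.4]
finger_gap: 85.6
grasp_force: 0.0
```

Run:
```python
from h import *
s,M=st();z=M[:,2]
for c in [(528.2,305.8),(527,187.8),(540.8,72.6)]:
    g=np.array([*c,65])+25*z; print(g.round(1),to(g))
```

```text
t 17.52 pos [458.4  75.1 194.6] x [-0.63   0.17  -0.758] y [0.21  0.977 0.045] z [ 0.748 -0.13  -0.651] lean 49.4
q [-0.03  -0.05   2.296 -1.232  0.114 -0.188] F [-0.04  0.14 -0.42] gap 85.6 gf 0.0
[546.9 302.5  48.7] [ 9.36 23.41 13.15]
[545.7 184.5  48.7] [ 7.42 11.86 14.59]
[559.5  69.3  48.7] [ 4.59  0.89 17.13]
```

Run:
```python
from h import *
for p in [(440,-60,300),(640,-150,330),(860,-200,330)]: print(to(p))
```

```text
[ -9.13 -13.1   -6.48]
[-25.53 -17.57   7.7 ]
[-40.24 -17.84  24.81]
```

Request:
jog_arm([
  [[-3, -4.4, -2, 0, 1], [-6, -8.8, -4.3, 0, 1], [-9, -13, -6.5, 0, 1], [-13, -14.2, -3, 0, 1], [-17, -15.3, 0.6, 0, 1], [-21, -16.5, 4.2, 0, 1], [-25.5, -17.6, 7.7, 0, 1], [-29, -17.6, 11.6, 0, 1], [-32, -17.7, 15.5, 0, 1], [-36, -17.8, 20, 0, 1], [-40, -17.8, 24.8, 0, 1], [-43, -17.8, 28, 0, 1]],
])

```text
time_s: 19.02
position: [768.0, -159.9, 311.7]
eef_rot: [0.104, 0.903, -0.023, 0.417]
contact_force: [-0.1, -0.5, -0.1]
finger_gap: 85.5
grasp_force: 0.0
```

Run:
```python
from h import *
s,M=st();print(to([1400,-200,400]))
```

```text
t 19.02 pos [ 768.  -159.9  311.7] x [-0.63   0.168 -0.758] y [0.208 0.977 0.044] z [ 0.748 -0.129 -0.651] lean 49.4
q [-0.415  0.465  1.301  0.354  0.556 -1.977] F [-0.07 -0.51 -0.09] gap 85.5 gf 0.0
[-47.2    9.6   42.05]
```

Request:
jog_arm([
  [[-3, 0, 3, 10.6, 1], [-6, 0, 6, 21.2, 1], [-10, 0, 9, 31.8, 1], [-10, 0, 10, 42.4, 1], [-10, 0, 10, 53, 1], [-10, 0, 10, 63.6, 1], [-10, 0, 10, 74.2, 1], [-10, 0, 10, 84.8, 1], [-10, 0, 10, 95.4, 1], [-10, 0, 10, 106, 1], [-10, 0, 10, 117, 1], [-10, 0, 10, 127.5, 1]],
])

```text
time_s: 20.52
position: [904.1, -188.6, 321.5]
eef_rot: [0.857, 0.303, 0.364, 0.204]
contact_force: [0.2, 0.5, -0.3]
finger_gap: 85.4
grasp_force: 0.0
```

Request:
jog_arm([
  [[0, 0, 0, 10.5, 1], [0, 0, 0, 21, 1], [0, 0, 0, 31.5, 1], [0, 0, 0, 42, 1], [0, 0, 0, 49.2, 1], [0, 0, 0, 49.2, 1]],
])

```text
time_s: 21.28
position: [904.0, -188.9, 321.5]
eef_rot: [0.905, -0.077, 0.416, 0.036]
contact_force: [-0.0, -0.5, -0.1]
finger_gap: 85.6
grasp_force: 0.0
```

Run:
```python
from h import *
s,M=st();print(to([1400,-200,400]))
```

```text
t 21.27 pos [ 904.  -188.9  321.5] x [ 0.642 -0.111  0.759] y [-0.17  -0.986 -0.   ] z [ 0.748 -0.129 -0.652] lean 49.3
q [-0.375  0.822  0.682  0.217  0.799  1.284] F [-0.04 -0.54 -0.11] gap 85.6 gf 0.0
[37.93 -7.32 32.1 ]
```

Request:
jog_arm([
  [[4, -0.7, 3.5, 0, 1], [8, -1.4, 7, 0, 1]],
])

```text
time_s: 21.52
position: [967.3, -187.4, 324.4]
eef_rot: [0.901, -0.077, 0.426, 0.037]
contact_force: [68.1, -14.7, 114.5]
finger_gap: 85.1
grasp_force: 0.0
```

Request:
jog_arm([
  [[40, 0, 20, 0, 1]],
])

```text
time_s: 21.65
position: [972.7, -185.5, 316.4]
eef_rot: [0.898, -0.077, 0.431, 0.036]
contact_force: [0.2, 0.2, -0.8]
finger_gap: 85.4
grasp_force: 0.0
```

Request:
jog_arm([
  [[40, 0, 20, 0, 1]],
])

```text
time_s: 21.78
position: [976.5, -186.4, 341.5]
eef_rot: [0.886, -0.076, 0.455, 0.04]
contact_force: [-0.6, -0.2, 1.4]
finger_gap: 85.4
grasp_force: 0.0
```

Request:
jog_arm([
  [[40, 0, 20, 0, 1]],
])

```text
time_s: 21.9
position: [979.2, -186.4, 353.1]
eef_rot: [0.879, -0.076, 0.469, 0.042]
contact_force: [0.4, 0.2, 0.0]
finger_gap: 85.5
grasp_force: 0.0
```

Run:
```python
from h import *
s,M=st()
```

```text
t 21.9 pos [ 979.2 -186.4  353.1] x [ 0.549 -0.094  0.831] y [-0.173 -0.985  0.002] z [ 0.818 -0.145 -0.557] lean 56.2
q [-0.34   1.073  0.186  0.173  0.915  1.37 ] F [0.39 0.17 0.05] gap 85.5 gf 0.0
```

Run:
```python
from h import *
for p in [(640,-150,340),(440,-100,280)]: print(to(p))
```

```text
[-20.04   2.29 -27.55]
[-36.47   0.81 -41.29]
```

Request:
jog_arm([
  [[-1.5, 0.2, -2, 0, 1], [-5, 0.6, -6.8, 0, 1], [-8.3, 1, -11.5, 0, 1], [-11.7, 1.4, -16, 0, 1], [-15, 1.8, -20.6, 0, 1], [-18, 2.1, -24.8, 0, 1], [-21, 2.2, -28.3, 0, 1], [-25, 1.9, -31.6, 0, 1], [-29, 1.5, -35, 0, 1], [-33, 1.1, -38.3, 0, 1], [-36.5, 0.8, -41.3, 0, 1], [-36.5, 0.8, -41.3, 0, 1]],
])

```text
time_s: 23.4
position: [438.5, -100.1, 281.6]
eef_rot: [0.879, -0.076, 0.468, 0.044]
contact_force: [0.1, -1.6, 1.1]
finger_gap: 85.3
grasp_force: 0.0
```

Run:
```python
from h import *
s,M=st();z=M[:,2]
g=np.array([540.8,72.6,65])+25*z; print(g.round(1),to(g),to(g-120*z))
```

```text
t 23.4 pos [ 438.5 -100.1  281.6] x [ 0.549 -0.093  0.83 ] y [-0.176 -0.984  0.006] z [ 0.817 -0.149 -0.557] lean 56.1
q [-0.773 -0.329  2.306  1.093  0.549  0.179] F [ 0.06 -1.59  1.07] gap 85.3 gf 0.0
[561.2  68.9  51.1] [-13.97 -18.93  20.34] [-13.97 -18.93   8.34]
```

Request:
jog_arm([
  [[-1.5, -2, 0.8, 0, 1], [-3.3, -4.5, 1.8, 0, 1], [-5.2, -7, 2.9, 0, 1], [-7, -9.5, 4, 0, 1], [-8.8, -12, 5.2, 0, 1], [-10.6, -14.5, 6.3, 0, 1], [-12.4, -17, 7.4, 0, 1], [-14, -19, 8.3, 0, 1], [-14, -19, 8.3, 0, 1], [-14, -19, 8.3, 0, 1]],
])

```text
time_s: 24.65
position: [465.5, 89.8, 118.1]
eef_rot: [0.879, -0.077, 0.468, 0.042]
contact_force: [0.7, 0.0, 0.3]
finger_gap: 85.3
grasp_force: 0.0
```

Run:
```python
from h import *
s,M=st();z=M[:,2]
g=np.array([540.8,72.6,65])+25*z; print(g.round(1),to(g),to(g-120*z))
```

```text
t 24.65 pos [465.5  89.8 118.1] x [ 0.549 -0.097  0.83 ] y [-0.175 -0.985  0.001] z [ 0.817 -0.145 -0.558] lean 56.1
q [ 0.041  0.24   2.398  3.526  0.497 -1.791] F [0.67 0.   0.28] gap 85.3 gf 0.0
[561.2  69.   51.1] [-0.11  0.38 11.87] [-0.11  0.38 -0.13]
```

Request:
jog_arm([
  [[-0.1, 0.4, 3, 0, 1], [-0.1, 0.4, 6, 0, 1], [-0.1, 0.4, 9, 0, 1], [-0.1, 0.4, 11, 0, 1], [-0.1, 0.4, 11.8, 0, 1], [-0.1, 0.4, 11.8, 0, 1]],
])

```text
time_s: 25.4
position: [558.3, 68.6, 49.7]
eef_rot: [0.88, -0.077, 0.467, 0.041]
contact_force: [-0.1, 0.8, -0.1]
finger_gap: 85.6
grasp_force: 0.0
```

Run:
```python
from h import *
st()
im=cams.camera("side")[220:400,200:440,::-1];im2=cams.camera("top")[230:350,220:380,::-1]
a=cv2.resize(im,None,fx=2.2,fy=2.2);b=cv2.resize(im2,None,fx=1.65,fy=1.65)
o=np.zeros((396,792,3),np.uint8);o[:a.shape[0],:528]=a;o[:b.shape[0],528:528+b.shape[1]]=b
cv2.imwrite("pics/g1.png",o)
```

```text
t 25.4 pos [558.3  68.6  49.7] x [ 0.553 -0.097  0.828] y [-0.173 -0.985  0.   ] z [ 0.815 -0.144 -0.561] lean 55.9
q [-0.032  0.552  2.196  3.356  0.587 -1.67 ] F [-0.15  0.85 -0.07] gap 85.6 gf 0.0
```

View pics/g1.png

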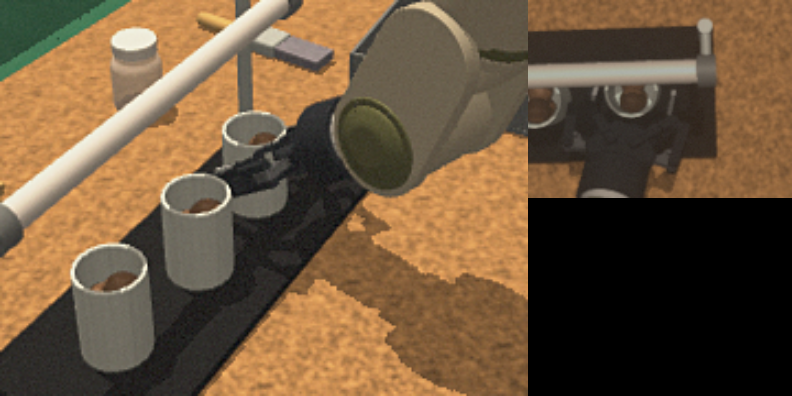

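The fingers straddle the right-hand beaker at about (255,165), centred in the top view. Closing and lifting a little.

Request:
jog_arm([
  [[0, 0, 0, 0, 0.5], [0, 0, 0, 0, 0.4], [0, 0, 0, 0, 0.4], [0, 0, 0, 0, 0.4], [0, 0, 0, 0, 0.4], [0, 0, 0, 0, 0.4], [0.8, 0, -0.6, 0, 0.4], [1.6, 0, -1.1, 0, 0.4], [2.5, 0, -1.7, 0, 0.4], [2.5, 0, -1.7, 0, 0.4], [2.5, 0, -1.7, 0, 0.4], [2.5, 0, -1.7, 0, 0.4]],
], force=60)

```text
time_s: 27.0
position: [557.1, 68.4, 78.8]
eef_rot: [0.881, -0.077, 0.466, 0.041]
contact_force: [-0.5, 0.0, -1.9]
finger_gap: 62.0
grasp_force: 66.0
```

Run:
```python
from h import *
F=[]
for i in range(6):
    cams.camera("side"); F.append(r.get_state()["contact_force"])
print(np.mean(F,0),np.std(F,0)); s,M=st()
```

```text
[-0.01758609  0.04493739 -2.06055635] [0.57224242 0.36292876 0.09695552]
t 27.3 pos [557.3  68.4  79. ] x [ 0.554 -0.097  0.827] y [-0.173 -0.985  0.001] z [ 0.814 -0.144 -0.563] lean 55.8
q [-0.032  0.466  2.196  3.389  0.502 -1.709] F [-0.95  0.03 -2.11] gap 62.2 gf 66.0
```

Light (2.06 N). I'll put it back and retract.

Request:
jog_arm([
  [[-0.8, 0, 0.55, 0, 0.4], [-1.6, 0, 1.1, 0, 0.4], [-2.3, 0, 1.6, 0, 0.4], [-2.45, 0, 1.65, 0, 0.4], [-2.45, 0, 1.65, 0, 0.4], [-2.45, 0, 1.65, 0, 1], [-2.45, 0, 1.65, 0, 1], [-2.45, 0, 1.65, 0, 1], [-2.45, 0, 1.65, 0, 1], [-2.45, 0, -1.5, 0, 1], [-2.45, 0, -5, 0, 1], [-2.45, 0, -9, 0, 1]],
])

```text
time_s: 28.8
position: [469.6, 83.7, 109.9]
eef_rot: [0.881, -0.077, 0.466, 0.041]
contact_force: [-0.2, -0.1, 0.8]
finger_gap: 85.5
grasp_force: 0.0
```

Run:
```python
from h import *
s,M=st();z=M[:,2]
g=np.array([527.2,187.8,65])+25*z; print(g.round(1),to(g),to(g-125*z))
```

```text
t 28.8 pos [469.6  83.7 109.9] x [ 0.554 -0.097  0.827] y [-0.174 -0.985  0.001] z [ 0.814 -0.144 -0.563] lean 55.7
q [ 0.016  0.267  2.398  3.469  0.51  -1.752] F [-0.19 -0.11  0.81] gap 85.5 gf 0.0
[547.5 184.2  50.9] [ -1.53 -11.25   8.22] [ -1.53 -11.25  -4.28]
```

Request:
jog_arm([
  [[-0.4, -2.5, -3.5, 0, 1], [-0.8, -5.5, -4.3, 0, 1], [-1.2, -8.5, -4.3, 0, 1], [-1.5, -11.2, -4.3, 0, 1], [-1.5, -11.2, -3, 0, 1], [-1.5, -11.2, -2, 0, 1]],
])

```text
time_s: 29.55
position: [465.5, 198.5, 108.0]
eef_rot: [0.881, -0.077, 0.466, 0.041]
contact_force: [-0.8, 0.0, -0.3]
finger_gap: 85.4
grasp_force: 0.0
```

Run:
```python
from h import *
s,M=st();z=M[:,2]
g=np.array([527.2,187.8,65])+25*z; print(g.round(1),to(g))
```

```text
t 29.55 pos [465.5 198.5 108. ] x [ 0.554 -0.097  0.827] y [-0.173 -0.985  0.001] z [ 0.814 -0.144 -0.563] lean 55.8
q [ 0.4    0.363  2.233  4.122  0.571 -2.121] F [-0.77  0.04 -0.25] gap 85.4 gf 0.0
[547.6 184.2  50.9] [-0.03 -0.02 10.09]
```

Request:
jog_arm([
  [[0, 0, 3, 0, 1], [0, 0, 6, 0, 1], [0, 0, 9, 0, 1], [0, 0, 10, 0, 1], [0, 0, 10, 0, 0.4], [0, 0, 10, 0, 0.4], [0, 0, 10, 0, 0.4], [0, 0, 10, 0, 0.4], [0.8, 0, 9.4, 0, 0.4], [1.6, 0, 8.9, 0, 0.4], [2.5, 0, 8.3, 0, 0.4], [2.5, 0, 8.3, 0, 0.4]],
])

```text
time_s: 31.05
position: [546.9, 184.1, 83.2]
eef_rot: [0.88, -0.077, 0.466, 0.041]
contact_force: [0.8, -0.2, -3.8]
finger_gap: 62.3
grasp_force: 66.4
```

Run:
```python
from h import *
F=[]
for i in range(6):
    cams.camera("side"); F.append(r.get_state()["contact_force"])
print(np.mean(F,0),np.std(F,0)); s,M=st()
```

```text
[-2.68001797e-04 -8.73616193e-02 -3.96349568e+00] [0.48411418 0.25678095 0.45106303]
t 31.35 pos [546.5 184.   81.8] x [ 0.555 -0.097  0.826] y [-0.173 -0.985  0.001] z [ 0.814 -0.144 -0.563] lean 55.7
q [ 0.286  0.507  2.086  3.97   0.522 -2.056] F [ 0.19 -0.38 -3.81] gap 62.3 gf 66.4
```

Heavy (3.96 N), so the middle beaker is the ironstone one. I'll carry it out toward the robot and over to the tray.

Run:
```python
from h import *
W=np.array([(546.5,184,82),(475,195,105),(465,150,190),(465,-50,200),(520,-200,200),(550,-288,118)],float)
d=np.r_[0,np.cumsum(np.linalg.norm(np.diff(W,axis=0),axis=1))];print(d)
for t in np.arange(35,d[-1]+35,35):
    p=[np.interp(t,d,W[:,i]) for i in range(3)]; print(np.round(p).tolist(),to(p).round(1).tolist())
```

```text
[  0.          75.90948557 172.6048836  372.85472755 532.62018063
 656.58791837]
[514.0, 189.0, 93.0] [-1.0, 0.1, -3.4]
[481.0, 194.0, 103.0] [-2.0, 0.1, -6.7]
[472.0, 181.0, 131.0] [-0.1, 1.5, -8.8]
[468.0, 165.0, 161.0] [2.4, 3.2, -10.6]
[465.0, 148.0, 190.0] [4.8, 5.0, -12.2]
[465.0, 113.0, 192.0] [5.3, 8.4, -11.8]
[465.0, 78.0, 194.0] [5.7, 11.9, -11.4]
[465.0, 43.0, 195.0] [6.2, 15.3, -11.0]
[465.0, 8.0, 197.0] [6.7, 18.8, -10.6]
[465.0, -27.0, 199.0] [7.2, 22.2, -10.2]
[469.0, -61.0, 200.0] [7.8, 25.5, -9.4]
[481.0, -94.0, 200.0] [8.8, 28.6, -8.0]
[493.0, -127.0, 200.0] [9.8, 31.6, -6.5]
[505.0, -160.0, 200.0] [10.8, 34.6, -5.1]
[517.0, -193.0, 200.0] [11.8, 37.6, -3.6]
[527.0, -219.0, 182.0] [11.1, 40.1, -1.4]
[535.0, -244.0, 159.0] [9.9, 42.4, 0.9]
[544.0, -269.0, 136.0] [8.7, 44.7, 3.2]
[550.0, -288.0, 118.0] [7.8, 46.4, 5.0]
```

Request:
jog_arm([
  [[-1, 0.1, -3.4, 0, 0.4], [-2, 0.1, -6.7, 0, 0.4], [-0.1, 1.5, -8.8, 0, 0.4], [2.4, 3.2, -10.6, 0, 0.4], [4.8, 5, -12.2, 0, 0.4], [5.3, 8.4, -11.8, 0, 0.4], [5.7, 11.9, -11.4, 0, 0.4], [6.2, 15.3, -11, 0, 0.4], [6.7, 18.8, -10.6, 0, 0.4], [7.2, 22.2, -10.2, 0, 0.4], [7.2, 22.2, -10.2, 0, 0.4]],
])

```text
time_s: 32.72
position: [475.1, 16.9, 207.3]
eef_rot: [0.87, -0.074, 0.486, 0.041]
contact_force: [0.6, -0.2, -4.8]
finger_gap: 62.3
grasp_force: 68.7
```

Run:
```python
from h import *
st(); W=np.array([(465,-27,199),(520,-200,200),(550,-290,118)],float)
for p in W: print(to(p))
```

```text
t 32.73 pos [475.1  16.9 207.3] x [ 0.516 -0.089  0.852] y [-0.169 -0.986 -0.001] z [ 0.84  -0.144 -0.523] lean 58.4
q [-0.249 -0.059  2.376  2.802  0.206 -1.279] F [ 0.63 -0.21 -4.75] gap 62.3 gf 68.7
[-0.84  4.5   0.22]
[ 3.63 20.61  7.27]
[-1.01 28.98 15.38]
```

Request:
jog_arm([
  [[0, 3, 0.7, 0, 0.4], [0.7, 6, 1.7, 0, 0.4], [1.4, 9, 3, 0, 0.4], [2.1, 12, 4.2, 0, 0.4], [2.8, 15, 5.4, 0, 0.4], [3.4, 18, 6.5, 0, 0.4], [3.6, 20.6, 7.3, 0, 0.4], [2.4, 22.8, 9.3, 0, 0.4], [1.2, 25, 11.4, 0, 0.4], [0, 27, 13.5, 0, 0.4], [-1, 29, 15.4, 0, 0.4], [-1, 29, 15.4, 0, 0.4]],
])

```text
time_s: 34.22
position: [550.1, -290.5, 116.5]
eef_rot: [0.87, -0.075, 0.486, 0.041]
contact_force: [0.5, 0.2, -4.1]
finger_gap: 61.7
grasp_force: 68.6
```

Run:
```python
from h import *
st(); print(to((550,-290,118)))
```

```text
t 34.23 pos [ 550.1 -290.5  116.5] x [ 0.517 -0.092  0.851] y [-0.17  -0.985 -0.003] z [ 0.839 -0.144 -0.525] lean 58.4
q [-0.927  0.47   2.032  1.874  0.66  -0.835] F [ 0.46  0.24 -4.14] gap 61.7 gf 68.6
[ 0.12 -0.05 -0.09]
```

Request:
jog_arm([
  [[0, -1, 0, 10, 0.4], [0, -2, 0, 20.5, 0.4], [0, -2.5, 0, 31, 0.4], [0, -2.5, 0, 41.5, 0.4], [0, -2.5, 0, 52, 0.4], [0, -2.5, 0, 62.5, 0.4], [0, -2.5, 0, 73, 0.4], [0, -2.5, 0, 83.5, 0.4], [0, -2.5, 0, 94, 0.4], [0, -2.5, 0, 104.5, 0.4], [0, -2.5, 0, 110, 0.4]],
])

```text
time_s: 35.6
position: [554.5, -264.3, 118.6]
eef_rot: [-0.436, 0.756, -0.312, 0.376]
contact_force: [-0.2, 0.8, -4.0]
finger_gap: 62.4
grasp_force: 68.4
```

Request:
jog_arm([
  [[0, 0, 0, 10.5, 0.4], [0, 0, 0, 21, 0.4], [0, 0, 0, 31.5, 0.4], [0, 0, 0, 42, 0.4], [0, 0, 0, 52.5, 0.4], [0, 0, 0, 62, 0.4], [0, 0, 0, 66, 0.4], [0, 0, 0, 66, 0.4], [0, 0, 0, 66, 0.4], [0, 0, 0, 66, 0.4]],
])

```text
time_s: 36.85
position: [554.6, -265.1, 118.4]
eef_rot: [0.044, 0.871, -0.058, 0.485]
contact_force: [0.9, 0.1, -2.0]
finger_gap: 62.0
grasp_force: 68.8
```

Run:
```python
from h import *
st()
im=cams.camera("side")[150:330,300:540,::-1];im2=cams.camera("top")[250:400,380:530,::-1]
a=cv2.resize(im,None,fx=2.2,fy=2.2);b=cv2.resize(im2,None,fx=1.75,fy=1.75)
o=np.zeros((396,792,3),np.uint8);o[:a.shape[0],:528]=a;o[:b.shape[0],528:528+b.shape[1]]=b
cv2.imwrite("pics/p1.png",o)
```

```text
t 36.85 pos [ 554.6 -265.1  118.4] x [-0.525  0.02  -0.851] y [ 0.133  0.989 -0.059] z [ 0.84  -0.144 -0.522] lean 58.5
q [-0.879  0.45   2.064  1.943  0.639  2.198] F [ 0.92  0.13 -2.04] gap 62.0 gf 68.8
```

View pics/p1.png

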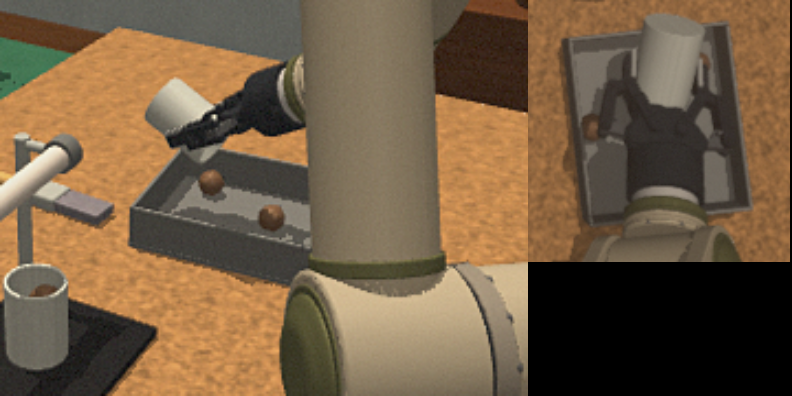

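The beaker is tipped over the tray and at least two lumps are lying in it: side view (210,180) and (270,215), top view (590,125) and (705,60). I'll weigh the beaker to check it is empty.

Run:
```python
from h import *
F=[]
for i in range(8):
    cams.camera("side"); F.append(r.get_state()["contact_force"])
print(np.mean(F,0),np.std(F,0)/8**.5)
```

```text
[ 0.13788287  0.14915571 -1.2830772 ] [0.16953819 0.22424936 0.19091158]
```

Run:
```python
from h import *
for p in [(550,-265,200),(510,-190,205),(465,-60,205)]: print(to(p))
```

```text
[-6.72 -0.52 -4.66]
[-4.88  6.34 -9.37]
[ -2.25  18.6  -15.02]
```

Request:
jog_arm([
  [[-2, -0.2, -1.4, -10, 0.4], [-4, -0.3, -2.8, -20.5, 0.4], [-6.7, -0.5, -4.7, -31, 0.4], [-6.2, 1.2, -6, -41.5, 0.4], [-5.7, 3, -7.2, -52, 0.4], [-5.3, 4.7, -8.3, -62.5, 0.4], [-4.9, 6.3, -9.4, -73, 0.4], [-4.3, 8.8, -10.5, -83.5, 0.4], [-3.8, 11.3, -11.6, -94, 0.4], [-3.3, 13.8, -12.8, -104.5, 0.4], [-2.8, 16.2, -13.9, -115, 0.4], [-2.3, 18.6, -15, -125.5, 0.4]],
])

```text
time_s: 38.85
position: [465.0, -59.3, 205.4]
eef_rot: [0.756, -0.436, 0.458, -0.169]
contact_force: [0.3, -0.4, -1.8]
finger_gap: 62.4
grasp_force: 68.7
```

Request:
jog_arm([
  [[0, 0, 0, -10.5, 0.4], [0, 0, 0, -21, 0.4], [0, 0, 0, -31.5, 0.4], [0, 0, 0, -42, 0.4], [0, 0, 0, -50.5, 0.4], [0, 0, 0, -50.5, 0.4]],
])

```text
time_s: 39.6
position: [465.4, -60.0, 205.4]
eef_rot: [0.869, -0.075, 0.487, 0.041]
contact_force: [0.4, -0.1, -0.3]
finger_gap: 62.0
grasp_force: 68.8
```

Run:
```python
from h import *
s,M=st();F=[]
for i in range(4):
    cams.camera("side"); F.append(r.get_state()["contact_force"])
print(np.mean(F,0))
W=np.array([(465,-60,205),(465,150,200),(475,195,120),(546.5,184,70)],float)
for p in W: print(to(p))
```

```text
t 39.6 pos [465.4 -60.  205.4] x [ 0.515 -0.091  0.853] y [-0.171 -0.985 -0.002] z [ 0.84  -0.144 -0.523] lean 58.5
q [-0.572 -0.093  2.414  1.999  0.376 -0.672] F [ 0.38 -0.08 -0.29] gap 62.0 gf 68.8
[ 0.42265311 -0.1480565  -0.99163992]
[-0.06  0.01 -0.02]
[ -2.41 -20.68  -2.78]
[ -9.13 -25.26   1.59]
[ -9.61 -25.39  10.37]
```

Request:
jog_arm([
  [[-0.3, -2.3, -0.3, 0, 0.4], [-0.5, -4.6, -0.6, 0, 0.4], [-0.8, -6.9, -0.9, 0, 0.4], [-1.1, -9.2, -1.2, 0, 0.4], [-1.3, -11.5, -1.5, 0, 0.4], [-1.6, -13.8, -1.9, 0, 0.4], [-1.9, -16.1, -2.2, 0, 0.4], [-2.1, -18.4, -2.5, 0, 0.4], [-2.4, -20.7, -2.8, 0, 0.4], [-2.4, -20.7, -2.8, 0, 0.4], [-2.4, -20.7, -2.8, 0, 0.4]],
])

```text
time_s: 41.18
position: [464.7, 149.9, 199.7]
eef_rot: [0.869, -0.075, 0.487, 0.041]
contact_force: [0.4, -1.2, -1.8]
finger_gap: 62.0
grasp_force: 68.8
```

Run:
```python
from h import *
s,M=st()
W=np.array([(475,195,120),(546.5,184,80),(547,184,51)],float)
for p in W: print(to(p))
```

```text
t 41.17 pos [464.7 149.9 199.7] x [ 0.515 -0.09   0.853] y [-0.17  -0.985 -0.002] z [ 0.84  -0.144 -0.523] lean 58.5
q [ 0.259  0.075  2.27   4.269  0.404 -2.428] F [ 0.44 -1.15 -1.84] gap 62.0 gf 68.8
[-6.68 -4.6   4.38]
[-6.31 -4.73 12.64]
[-8.75 -4.73 14.2 ]
```

Request:
jog_arm([
  [[-1.6, -0.5, 1.5, 0, 0.4], [-3.4, -1, 2.8, 0, 0.4], [-5, -2, 4.2, 0, 0.4], [-6.5, -3.3, 5.5, 0, 0.4], [-6.6, -4.2, 7.5, 0, 0.4], [-6.5, -4.7, 9.5, 0, 0.4], [-6.4, -4.7, 11, 0, 0.4], [-6.3, -4.7, 12.6, 0, 0.4], [-6.3, -4.7, 12.6, 0, 0.4], [-6.3, -4.7, 12.6, 0, 0.4]],
])

```text
time_s: 42.42
position: [545.8, 183.8, 80.3]
eef_rot: [0.869, -0.075, 0.487, 0.041]
contact_force: [0.2, -0.2, -1.5]
finger_gap: 61.7
grasp_force: 68.8
```

Run:
```python
from h import *
s,M=st()
g=np.array([527.2,187.8,65])+25*np.array([.814,-.144,-.563]);print(g,to(g))
im=cams.camera("side")[200:400,200:440,::-1];im2=cams.camera("top")[230:350,100:340,::-1]
cv2.imwrite("pics/q1.png",np.vstack([cv2.resize(im,(500,410)),cv2.resize(im2,(380,190)) if 0 else cv2.copyMakeBorder(cv2.resize(im2,(380,190)),0,0,0,120,0)]))
```

```text
t 42.42 pos [545.8 183.8  80.3] x [ 0.515 -0.09   0.852] y [-0.17  -0.985 -0.001] z [ 0.84  -0.144 -0.523] lean 58.5
q [ 0.291  0.529  2.105  3.884  0.595 -1.965] F [ 0.25 -0.24 -1.45] gap 61.7 gf 68.8
[547.55  184.2    50.925] [-2.42 -0.07  1.68]
```

View pics/q1.png

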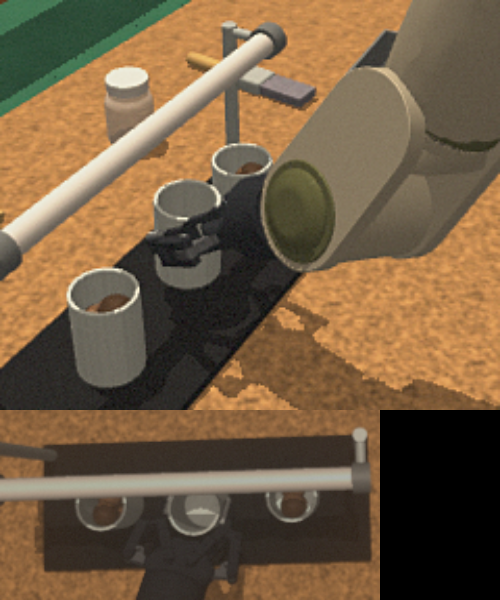

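The beaker is empty (floor visible, top view (195,510)) and above its spot, with both neighbours full and in place. Lowering it.

Request:
jog_arm([
  [[-0.6, 0, 0.4, 0, 0.4], [-1.2, 0, 0.8, 0, 0.4], [-1.8, 0, 1.2, 0, 0.4], [-2.1, 0, 1.4, 0, 0.4], [-2.25, 0, 1.5, 0, 0.4], [-2.25, 0, 1.5, 0, 0.4], [-2.25, 0, 1.5, 0, 0.4]],
])

```text
time_s: 43.4
position: [547.8, 183.8, 54.5]
eef_rot: [0.869, -0.075, 0.488, 0.041]
contact_force: [-3.4, -1.6, 7.5]
finger_gap: 61.8
grasp_force: 68.7
```

Run:
```python
from h import *
cams.camera("side");s,M=st()
```

```text
t 43.45 pos [547.8 183.8  54.5] x [ 0.512 -0.09   0.854] y [-0.17  -0.985 -0.002] z [ 0.842 -0.144 -0.52 ] lean 58.7
q [ 0.29   0.6    2.101  3.82   0.649 -1.887] F [-3.53 -0.93  8.78] gap 61.9 gf 68.7
```

Request:
jog_arm([
  [[0.05, 0, -0.05, 0, 0.4], [0.05, 0, -0.05, 0, 0.6], [0.05, 0, -0.05, 0, 1], [0.05, 0, -0.05, 0, 1], [0.05, 0, -0.05, 0, 1], [0.05, 0, -1, 0, 1], [0.05, 0, -3, 0, 1], [0.05, 0, -6, 0, 1], [0.05, 0, -9, 0, 1], [0.05, 0, -12, 0, 1], [0.05, 0, -13, 0, 1], [0.05, 0, -13, 0, 1]],
])

```text
time_s: 44.95
position: [438.3, 202.8, 122.0]
eef_rot: [0.869, -0.074, 0.487, 0.041]
contact_force: [-0.7, 0.3, -0.9]
finger_gap: 85.5
grasp_force: 0.0
```

Run:
```python
from h import *
st()
im=cams.camera("side")[200:400,200:440,::-1];im2=cams.camera("top")[230:390,120:520,::-1]
a=cv2.resize(im,(456,380),interpolation=2);b=cv2.resize(im2,(520,208),interpolation=2)
o=np.zeros((590,520,3),np.uint8);o[:380,:456]=a;o[382:,:]=b;cv2.imwrite("pics/f1.png",o)
```

```text
t 44.95 pos [438.3 202.8 122. ] x [ 0.514 -0.09   0.853] y [-0.169 -0.986 -0.002] z [ 0.841 -0.143 -0.522] lean 58.5
q [ 0.457  0.321  2.289  4.126  0.643 -2.086] F [-0.74  0.29 -0.93] gap 85.5 gf 0.0
```

View pics/f1.png

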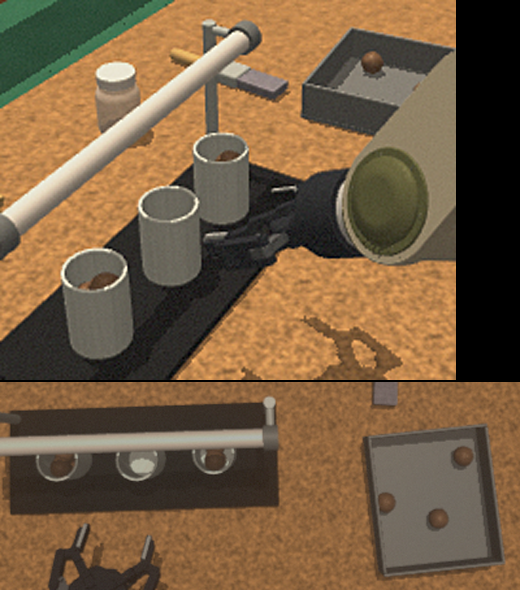

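All three lumps are in the tray, at (462,456), (386,502) and (438,518) in the top view. The middle beaker is empty and upright, the other two are full, and the gripper is clear.

```bash
python3 -c "
from station import r
print(r.close_job())"
```

```text
the job is handed in; nothing more can be done
None
```

The heavy beaker was the middle one: its three lumps are in the tray, it stands empty and upright back in its place, and the job is handed in with no verdict returned; one wrist-force reading spiked to about 134 N (limit 120 N) while the arm moved in free space at full stretch, and that may count against the run.

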